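# Timed pull test of a snap clip

## Task

Put the snap clip in the bench pull tester under its test load: first, with the tester still slack, wind the clockwork timer's key clockwise in several turns until it is fully wound, then draw the tester's D-handle out until the pointer stands level with the set collar on the scale, without pulling well past it, and keep it there. Finish while still holding the handle at the collar: do not let go. Leave the collar where it is set and do not disturb the other things on the counter.

Things in the scene. Friction and masses are not known exactly. Their poses are not given: they have to be found in the camera images.
- tester: Bench pull tester bolted down: grey base plate 270 x 74 mm (from x = +73 mm on), level aluminium balance tube (34 mm across, axis 60 mm up), white scale plate on top (124 x 48 mm, 80 mm up), brass snap clip, grey anchor post 89 mm high. Origin: on the counter below the middle of the grip bar when home. Its x runs level from handle to post; the handle draws out along -x. Stands left or right.
- puller (a joint): How far the handle is drawn out, m: 0 home, 0.09 fully out. A spring always pulls it back: about 3.5 N just off home, rising 1.3 N per 10 mm (12 N at 70 mm), with 0.5 N of friction. Handle, rod and pointer move as one.
- handle_bar (a point): Middle of the D-handle's grip bar: level, black, 20 mm in diameter, 98 mm long along the tester's y, axis 60 mm above the counter. Side rods (8 mm) at y = +55 and -55 mm join it to a yoke 59 mm behind its axis, which leaves 49 mm of opening behind the bar. Open above; only counter below. Axes as the tester's.
- pointer (a point): Tip of the flat dark steel pointer (5 mm wide, 28 mm long across the scale) that slides along the slot in the scale plate; 195 mm along the tester's +x from the grip bar, 84.5 mm above the counter. Moves with the handle.
- collar (a joint): Where the set collar is clamped on the scale, m, in the measure of the handle's travel: when joint puller reads the same, the pointer is level with the middle of the collar. Set between 0.035 and 0.075; not to be shifted.
- collar_mark (a point): Inner edge of the set collar, middle of its 12 mm width (along the tester's x), 84.5 mm above the counter: a plain steel clip with a round thumb screw (11 mm across, top 97 mm up) on the +y edge of the scale plate. Axes as the tester's. Pointer and collar are level when both have the same x along the tester.
- timer: Clockwork timer screwed to the counter: a white round case 82 mm across and 34 mm high on a steel foot 94 mm across, with an aluminium face with ticks and two small stop pins, and a winding key on top. Origin: on the counter under the key's axis; z up.
- key (a joint): How far the timer is wound, in rad, clockwise seen from above: 0 run down, 4.4 fully wound against its stop. Starts between 0.3 and 1.1. Winding takes up to about 0.12 N m against spring and friction; the key stays where it is let go (it runs down too slowly to matter).
- key_wing (a point): Middle of the key's flat steel wing: an upright plate 40 mm long (this point's x), 9 mm thick (its y), 30 mm high, from 42.5 to 72.5 mm above the counter, on the timer's axis. The disc below it (48 mm across, pointer nose to the point's +x) has its top 39.5 mm up. Turns with the key, clockwise from above as joint key grows.
- line_spool: Bystander: grey spool of line, 68 mm across, 32 mm high, behind the timer. Origin: centre of its underside.
- sinker_a: Bystander: pear-shaped lead sinker, 32 mm across, 50 mm high, by the timer. Origin: centre of its underside.
- sinker_b: Bystander: larger lead sinker, 38 mm across, 58 mm high, behind the timer. Origin: centre of its underside.
- pliers: Bystander: long-nose pliers lying flat, 200 mm long, 13 mm high, between tester and timer, jaws away from the robot. Origin near their pivot.
- clip_tray: Bystander: aluminium tray of snap clips, 110 x 80 x 26 mm, at the back. Origin: centre of its underside.
- bowl: Bystander: white bowl, 116 mm across, 55 mm high, at one side. Origin: centre of its underside.
- reel: Bystander: spinning reel lying on its side, about 150 x 110 mm, 72 mm high, at the other side.

How it is judged:
By the outcome, as a careful person would: the job done as asked, in the order asked, and still so for the second after the job is handed in, while the arm keeps its last pose, push and grip.
It also fails if it takes over 72 s, if anything falls off the work surface, if the arm or the gripper's body presses on something with over 40 N, if the wrist force passes 120 N, or if a joint passes its speed limit or range.

## Robot

A 6-joint arm with a two-finger parallel gripper is mounted at the origin on the work surface. World frame = base frame: x ahead of the robot, y to its left, z up, the work surface at z = 0. Lengths are in m, angles in rad, forces in N, time in s.
With the tool pointing down it reaches from about 0.325 to 0.85 m from the base axis. Payload 4.4 kg.
Tool frame: the origin (TCP) lies midway between the tips of the shut fingers; the grasp point (between the pads) lies 19 mm behind it; x points along the fingers, y is the direction in which the jaws open and shut, and the axes are right-handed (so a half turn about x gives the same grasp; the last joint's range is limited). The gripper opens to 94 mm and grips with 3 to 60 N. Pads are 16 mm wide; open, the fingers measure 119 mm over their backs; the gripper's body (75 mm by 177 mm) begins 78 mm behind the grasp point.
Start: joints at [1.133, 0.207, 1.542, -0, 1.393, -0.15], TCP at [0.163, 0.551, 0.205] pointing down, gripper open.
Joint ranges: [-2.73, 2.73], [-0.86, 2.22], [0.23, 2.46], [-1.11, 4.25], [0.08, 2.63], [-2.82, 2.82]. Speed limits (rad/s): [2.79, 2.79, 3.14, 3.14, 3.14, 3.14].

## Interface

Orientations are given as a unit quaternion [w, x, y, z].
In Python, from station import status, viewer, env gives the robot as it stands.
- The arm moves only by the shell command python3 -m handwheel 'ROWS' [FORCE]. ROWS is JSON, one flat list of numbers, 5 for each row, row after row: the gripper command: -1 is fully open, 1 is shut, values between are in proportion, then the shift along the world's x, y, z in m, then the turn about the world's z in rad. In form: [hand, tx, ty, tz, twist, hand, tx, ty, tz, twist, ...]. A call has 1 to 12 rows; each row shifts and turns the commanded pose from where the row before left it; what a row does not reach is not made up. A row lasts 1/12 s, in which the tool goes at most 41.7 mm and 7.16 degrees, less where a joint would pass 70% of its speed; a pose out of reach is approached as far as the arm can. A call with a gripper value outside its range is refused whole. The fingers move at their own pace and stop on an object; FORCE is the grip in N (left out, the last holds). Time passes only in rows, so rows that do not move let the fingers close. It gives the time, the measured TCP pose, the force and the opening at its end, in the units of the state.
- status.get_state(): the state, without advancing time (a new reading comes with each control period).
- viewer.read_camera(name): name is "scene" or "side" or "wrist"; returns a dict with "frame" (480x640x3 uint8, blue, green, red), "range_z" (480x640 float32, m along the optical axis (not along the pixel's ray), 0 where there is no reading), "fx", "fy", "cx", "cy" (pixels), "rvec" (rotation vector, rad) and "tvec" (3), from world to camera coordinates, as OpenCV has them. Camera axes: x right, y down, z forward; pixel columns grow to the right and rows downward; lengths in m; the calibration is good to about 2 mm. A picture is of the moment at which its call begins.
- env.close_job(): hands the job in, once; it reports no verdict.
The state is a dict: "time": time; "joints": joint angles; "dq": joint speeds; "tau": joint torques, N m; "ee_pos": TCP position; "ee_rot": TCP orientation; "ft_force": force on the tool from outside, world axes, zero at the start; "torque": the same for the moment, N m; "gripper_width": finger opening in m.
Only numpy, scipy, OpenCV 4.12 (cv2) and the standard library are available. Lean on these libraries where they do the work, as an engineer would, in place of code of your own. Each camera call takes 0.05 s, during which the arm holds its last target. There are 200 camera calls.

## Working session

There is one attempt and no reset: what is moved stays moved. The work goes in short steps, Python scripts to look and compute and a shell command to move; the robot and the scene stay as the last step left them, time stands still between calls to the robot, and variables do not carry over. Pictures are saved under pics/ and viewed, about 8 in all and at most 12, crops included, and the job is handed in when it is done.

```bash
mkdir -p pics; ls
cat > h.py <<'E'
import numpy as np, cv2
from station import status, viewer, env
def cam(n):
    c=viewer.read_camera(n); c['R']=cv2.Rodrigues(np.array(c['rvec'],float))[0]; c['t']=np.array(c['tvec'],float).ravel(); return c
def ray(c,u,v,z):
    d=c['R'].T@np.array([(u-c['cx'])/c['fx'],(v-c['cy'])/c['fy'],1.]); o=-c['R'].T@c['t']
    return o+d*(z-o[2])/d[2]
def pts(c):
    v,u=np.mgrid[0:480,0:640]; Z=c['range_z']
    P=np.stack([(u-c['cx'])/c['fx']*Z,(v-c['cy'])/c['fy']*Z,Z],-1)
    return (P-c['t'])@c['R']
E
python3 - <<'E'
from h import *
c=cam('scene'); s=cam('side')
cv2.imwrite('pics/a.png',c['frame']); cv2.imwrite('pics/b.png',s['frame'])
for k in (c,s): print(-k['R'].T@k['t'],k['R'][2],k['fx'])
print(status.get_state())
E
```

```text
pics
[ 1.64575033 -0.04467696  0.98661247] [-0.77432043  0.00927946 -0.63272567] 600.8662082613644
[0.40696238 0.74439991 0.90813598] [ 0.13148078 -0.68653811 -0.71510714] 447.0321087305463
{'time': 0.1, 'joints': array([ 1.13249202e+00,  2.07371114e-01,  1.54279070e+00, -1.26295939e-05,
        1.39351566e+00, -1.50491730e-01]), 'dq': array([-2.81295276e-05, -9.08572256e-04, -3.93581315e-03,  1.68053446e-03,
        1.07782048e-03,  1.51918230e-04]), 'tau': array([-3.13615838e-04, -3.71860600e+01, -2.82295328e+01,  7.01769814e-02,
        3.10269941e-02, -5.58701561e-05]), 'ee_pos': array([0.16291356, 0.55067612, 0.20439598]), 'ee_rot': array([ 0.69958772,  0.10069876,  0.70000707, -0.10211208]), 'ft_force': array([-0.05517653, -0.77201469, -0.16224114]), 'torque': array([ 0.04786977, -0.03113162,  0.02802094]), 'gripper_width': 0.09385180701621759}
```

View pics/a.png

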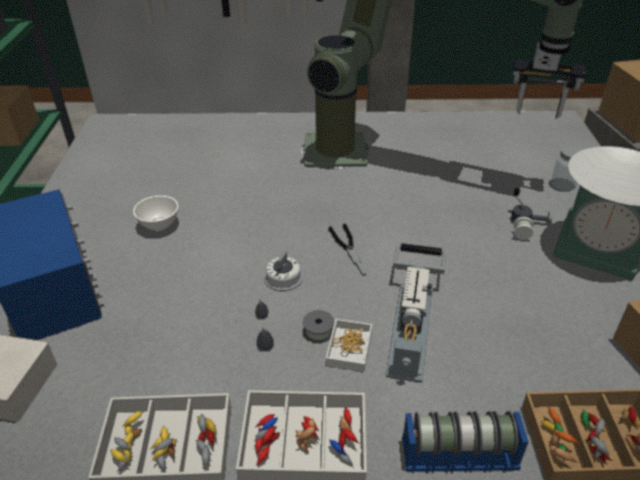

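View pics/b.png

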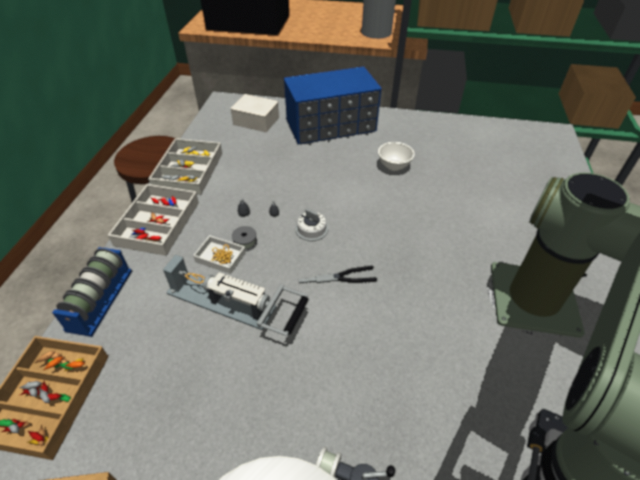

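Run:
```python
from h import *
for n,boxes in (('scene',dict(bar=(395,238,448,260),tim=(260,252,304,292),post=(385,340,430,385))),('side',dict(bar=(270,285,312,345),tim=(290,205,332,245)))):
    c=cam(n); P=pts(c); g=c['frame'].mean(2)
    for k,(a,b,d,e) in boxes.items():
        m=np.zeros((480,640),bool); m[b:e,a:d]=1
        Q=P; ok=m&(c['range_z']>0)
        if k=='bar': ok&=(g<60)&(Q[...,2]>.045)&(Q[...,2]<.085); z=.065
        elif k=='tim': ok&=(Q[...,2]>.03)&(Q[...,2]<.045)
        else: ok&=(Q[...,2]>.07)
        q=Q[ok]; 
        if len(q)<5: print(n,k,len(q)); continue
        r=cv2.minAreaRect((q[:,:2]*1000).astype(np.float32))
        print(n,k,len(q),q.mean(0).round(4),q.min(0).round(3),q.max(0).round(3),r)
        if k=='bar':
            v,u=np.nonzero(ok); p=np.array([ray(c,x,y,.066)[:2] for x,y in zip(u,v)])*1000
            print('ray',p.mean(0),cv2.minAreaRect(p.astype(np.float32)))
        if k=='tim':
            k2=m&(Q[...,2]>.05)&(Q[...,2]<.08); w=Q[k2]; print('key',len(w),w.mean(0).round(4),cv2.minAreaRect((w[:,:2]*1000).astype(np.float32)))
            w=ok; cc=(np.array([(q[:,0].min()+q[:,0].max())/2,(q[:,1].min()+q[:,1].max())/2])); print('ctr',cc)
```

```text
scene bar 261 [0.5651 0.1905 0.0643] [0.547 0.144 0.051] [0.582 0.237 0.074] ((564.7518920898438, 191.59814453125), (94.56062316894531, 19.048791885375977), 75.6120376586914)
ray [567.00856365 190.05630758] ((567.0779418945312, 190.82044982910156), (94.70194244384766, 24.115663528442383), 77.13392639160156)
scene tim 477 [ 0.5967 -0.1365  0.0349] [ 0.553 -0.176  0.03 ] [ 0.628 -0.098  0.045] ((590.3944702148438, -136.77610778808594), (75.39347076416016, 78.21526336669922), 2.009449005126953)
key 95 [ 0.5935 -0.1372  0.0631] ((591.4410400390625, -137.41322326660156), (10.631987571716309, 38.97076416015625), 67.12029266357422)
ctr [ 0.59075886 -0.13689802]
scene post 404 [0.8821 0.1205 0.084 ] [0.862 0.094 0.07 ] [0.898 0.148 0.092] ((881.8141479492188, 120.34486389160156), (51.57084274291992, 34.36717987060547), 76.67384338378906)
side bar 297 [0.5552 0.1981 0.0674] [0.54  0.149 0.054] [0.572 0.241 0.073] ((556.099365234375, 195.0260467529297), (93.94930267333984, 18.61606216430664), 79.66153717041016)
ray [555.42172017 197.13432489] ((554.9616088867188, 195.60910034179688), (100.58076477050781, 18.984411239624023), 79.57652282714844)
side tim 381 [ 0.5835 -0.1266  0.0363] [ 0.546 -0.172  0.03 ] [ 0.624 -0.095  0.045] ((584.5977172851562, -132.72732543945312), (76.24613189697266, 73.2115478515625), 12.018945693969727)
key 97 [ 0.5848 -0.1348  0.064 ] ((584.9293823242188, -135.96548461914062), (12.181427001953125, 38.02520751953125), 65.61542510986328)
ctr [ 0.58497364 -0.13380287]
```

```bash
python3 -m handwheel '[-1,0.021,-0.0343,0,0,-1,0.021,-0.0343,0,0,-1,0.021,-0.0343,0,0,-1,0.021,-0.0343,0,0,-1,0.021,-0.0343,0,0,-1,0.021,-0.0343,0,0,-1,0.021,-0.0343,0,0,-1,0.021,-0.0343,0,0,-1,0.021,-0.0343,0,0,-1,0.021,-0.0343,0,0]' 40
python3 -m handwheel '[-1,0.021,-0.0343,0,0,-1,0.021,-0.0343,0,0,-1,0.021,-0.0343,0,0,-1,0.021,-0.0343,0,0,-1,0.021,-0.0343,0,0,-1,0.021,-0.0343,0,0,-1,0.021,-0.0343,0,0,-1,0.021,-0.0343,0,0,-1,0.021,-0.0343,0,-0.05,-1,0.021,-0.0343,0,-0.05,-1,0,0,0,0,-1,0,0,0,0]'
python3 - <<'E'
from h import *
c=cam('wrist'); cv2.imwrite('pics/c.png',c['frame']); P=pts(c); Q=P[(P[...,2]>.055)&(P[...,2]<.08)&(abs(P[...,0]-.588)<.05)&(abs(P[...,1]+.136)<.05)]
print(len(Q),Q.mean(0),cv2.minAreaRect((Q[:,:2]*1000).astype(np.float32)), status.get_state()['joints'])
w=(P[...,2]>.028)&(P[...,2]<.038)&(abs(P[...,0]-.588)<.07)&(abs(P[...,1]+.136)<.07); q=P[w]; print(cv2.minEnclosingCircle((q[:,:2]*1000).astype(np.float32)))
E
```

```text
time: 1.03
ee_pos: [0.3737, 0.2066, 0.2055]
ee_rot: [0.7, 0.101, 0.7, -0.101]
ft_force: [0.1, -0.5, 0.3]
gripper_width: 0.0937
time: 2.03
ee_pos: [0.5834, -0.1365, 0.2043]
ee_rot: [0.693, 0.137, 0.694, -0.137]
ft_force: [-1.1, 0.6, 0.9]
gripper_width: 0.0942
530 [ 0.58463634 -0.1361099   0.07042139] ((586.0802001953125, -136.6975555419922), (8.129419326782227, 40.3417854309082), 67.67140197753906) [-3.72390707e-01  2.57330129e-01  1.48146053e+00  4.37166606e-04
  1.40478225e+00 -1.55442540e+00]
((585.8628540039062, -136.68597412109375), 40.7402229309082)
```

View pics/c.png

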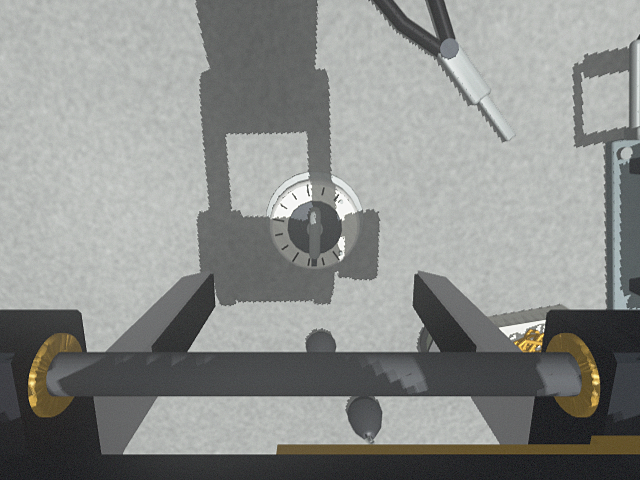

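```bash
python3 -m handwheel '[-1,0.0026,0,-0.038,0,-1,0,0,-0.04,0,-1,0,0,-0.04,0,-1,0,0,-0.04,0,-1,0,0,0,0,1,0,0,0,0,1,0,0,0,0,1,0,0,0,0,1,0,0,0,0,1,0,0,0,0,1,0,0,0,0,1,0,0,0,0]' 40
```

```text
time: 3.08
ee_pos: [0.5864, -0.135, 0.0485]
ee_rot: [0.694, 0.136, 0.693, -0.136]
ft_force: [-0.5, 0.0, -0.0]
gripper_width: 0.051
```

```bash
python3 -m handwheel '[1,0,-0.001,0,0,1,0,0,0,0,1,0,0,0,0,1,0,0,0,0,1,0,0,0,0,1,0,0,0,0,1,0,0,0,0,1,0,0,0,0,1,0,0,0,0]' 40; python3 -m handwheel '[1,0,0,0,-0.12,1,0,0,0,-0.12,1,0,0,0,-0.12,1,0,0,0,-0.12,1,0,0,0,0]'; python3 -c "
from h import *;s=status.get_state();print(s['joints'][0]-s['joints'][5],s['torque'],s['ft_force'])"
```

```text
time: 3.83
ee_pos: [0.5854, -0.1366, 0.0473]
ee_rot: [0.694, 0.136, 0.694, -0.137]
ft_force: [-3.2, -4.3, -0.1]
gripper_width: 0.0087
time: 4.25
ee_pos: [0.5857, -0.136, 0.0473]
ee_rot: [0.641, 0.298, 0.641, -0.298]
ft_force: [-1.7, -3.5, -1.3]
gripper_width: 0.0084
0.7005928256264534 [-0.69798017  0.24227578 -0.05359606] [-1.65176891 -3.54322798 -1.32972665]
```

```bash
python3 -m handwheel '[1,0,0,0,-0.12,1,0,0,0,-0.12,1,0,0,0,-0.12,1,0,0,0,-0.12,1,0,0,0,-0.12,1,0,0,0,-0.12,1,0,0,0,-0.12,1,0,0,0,-0.12,1,0,0,0,-0.12,1,0,0,0,-0.12,1,0,0,0,0,1,0,0,0,0]'; python3 -c "
from h import *;s=status.get_state();print(s['joints'][0]-s['joints'][5],s['torque'],s['ft_force'])"
python3 -m handwheel '[0.3,0,0,0,0,0.3,0,0,0,0,0.3,0,0,0,0,0.3,0,0,0,0,0,0,0,0,0,0,0,0,0,0,0,0,0,0,0,0,0,0,0,0]'; python3 -c "
from h import *;s=status.get_state();print(s['joints'][0]-s['joints'][5],s['joints'][5],s['torque'],s['ft_force'])"
```

```text
time: 5.25
ee_pos: [0.5874, -0.1359, 0.0473]
ee_rot: [0.364, 0.608, 0.362, -0.606]
ft_force: [4.9, -4.1, -5.9]
gripper_width: 0.0086
-0.491936755806474 [-0.60862426 -0.58966624 -0.01212415] [ 4.89427137 -4.08606897 -5.9441484 ]
time: 5.92
ee_pos: [0.5858, -0.1356, 0.0475]
ee_rot: [0.362, 0.608, 0.362, -0.608]
ft_force: [-0.7, -0.4, 0.1]
gripper_width: 0.0467
-0.49672610567688846 0.12538533005079627 [-0.11145419  0.15123803 -0.04844061] [-0.70727809 -0.39109527  0.07691844]
```

```bash
python3 -m handwheel '[1,0,-0.001,0,0,1,0,0,0,0,1,0,0,0,0,1,0,0,0,0,1,0,0,0,0,1,0,0,0,0,1,0,0,0,0,1,0,0,0,0]' 40; python3 -m handwheel '[1,0,0,0,-0.12,1,0,0,0,-0.12,1,0,0,0,-0.12,1,0,0,0,-0.12,1,0,0,0,-0.12,1,0,0,0,-0.12,1,0,0,0,-0.12,1,0,0,0,-0.12,1,0,0,0,-0.12,1,0,0,0,-0.12,1,0,0,0,-0.12,1,0,0,0,0]'; python3 -c "
from h import *;s=status.get_state();print(s['joints'][0]-s['joints'][5],s['joints'][5],s['torque'],s['ft_force'])"
```

```text
time: 6.58
ee_pos: [0.5868, -0.1372, 0.0475]
ee_rot: [0.362, 0.608, 0.361, -0.607]
ft_force: [4.1, -2.0, -3.5]
gripper_width: 0.0091
time: 7.58
ee_pos: [0.5868, -0.1374, 0.0475]
ee_rot: [-0.087, 0.702, -0.088, -0.701]
ft_force: [4.0, -3.2, -4.5]
gripper_width: 0.0087
-1.8192643488467914 1.445971264490806 [-0.40061316 -0.61580782 -0.01428527] [ 4.02474861 -3.19603282 -4.4912719 ]
```

```bash
cat > m.py <<'E'
from h import *
s=status.get_state();R=cv2.Rodrigues(np.zeros(3))[0];print(round(s['time'],2),(s['joints'][0]-s['joints'][5]).round(4),s['joints'][5].round(3),s['torque'].round(3),s['ft_force'].round(1),s['tau'][5].round(3),s['gripper_width'].round(4))
E
python3 m.py
for i in 1; do python3 -m handwheel '[1,0,0,0,-0.1,1,0,0,0,-0.1,1,0,0,0,0]' >/dev/null; python3 m.py; done
python3 -m handwheel '[1,0,0,0,-0.1,1,0,0,0,0]' >/dev/null; python3 m.py
python3 -m handwheel '[1,0,0,0,-0.05,1,0,0,0,-0.05,1,0,0,0,0]' >/dev/null; python3 m.py
```

```text
Traceback (most recent call last):
  File "m.py", line 2, in <module>
    s=status.get_state();R=cv2.Rodrigues(np.zeros(3))[0];print(round(s['time'],2),(s['joints'][0]-s['joints'][5]).round(4),s['joints'][5].round(3),s['torque'].round(3),s['ft_force'].round(1),s['tau'][5].round(3),s['gripper_width'].round(4))
                                                                                                                                                                                                                    ^^^^^^^^^^^^^^^^^^^^^^^^
AttributeError: 'float' object has no attribute 'round'
Traceback (most recent call last):
  File "m.py", line 2, in <module>
    s=status.get_state();R=cv2.Rodrigues(np.zeros(3))[0];print(round(s['time'],2),(s['joints'][0]-s['joints'][5]).round(4),s['joints'][5].round(3),s['torque'].round(3),s['ft_force'].round(1),s['tau'][5].round(3),s['gripper_width'].round(4))
                                                                                                                                                                                         
[... 615 characters left out ...]
                ^^^^^^^^^^^^^^^^^^^^^^^^
AttributeError: 'float' object has no attribute 'round'
Traceback (most recent call last):
  File "m.py", line 2, in <module>
    s=status.get_state();R=cv2.Rodrigues(np.zeros(3))[0];print(round(s['time'],2),(s['joints'][0]-s['joints'][5]).round(4),s['joints'][5].round(3),s['torque'].round(3),s['ft_force'].round(1),s['tau'][5].round(3),s['gripper_width'].round(4))
                                                                                                                                                                                                                    ^^^^^^^^^^^^^^^^^^^^^^^^
AttributeError: 'float' object has no attribute 'round'
```

```bash
cat > m.py <<'E'
from h import *
s=status.get_state();j=s['joints'];print(round(s['time'],2),'jaw',round(j[0]-j[5],4),'q6',round(j[5],3),np.round(s['torque'],3),np.round(s['ft_force'],1),'tau6',round(s['tau'][5],3),round(s['gripper_width'],4),np.round(s['ee_pos'],4))
E
python3 m.py
python3 -m handwheel '[1,0,0,0,-0.05,1,0,0,0,-0.05,1,0,0,0,0]' >/dev/null; python3 m.py
python3 -m handwheel '[1,0,0,0,-0.05,1,0,0,0,-0.05,1,0,0,0,0]' >/dev/null; python3 m.py
```

```text
8.25 jaw -2.2155 q6 1.842 [-0.466 -0.559 -0.015] [ 3.5 -2.9 -4.3] tau6 0.286 0.0087 [ 0.5868 -0.1374  0.0476]
8.5 jaw -2.3155 q6 1.942 [-0.48  -0.514 -0.007] [ 4.2 -2.9 -4.4] tau6 0.286 0.0083 [ 0.5867 -0.1374  0.0475]
8.75 jaw -2.4155 q6 2.042 [-0.456 -0.593 -0.025] [ 4.8 -3.5 -4.6] tau6 0.287 0.0086 [ 0.5868 -0.1375  0.0476]
```

```bash
python3 -m handwheel '[1,0,0,0,-0.05,1,0,0,0,-0.05,1,0,0,0,0]' >/dev/null; python3 m.py
python3 -m handwheel '[1,0,0,0,-0.05,1,0,0,0,-0.05,1,0,0,0,0]' >/dev/null; python3 m.py
python3 -m handwheel '[1,0,0,0,-0.05,1,0,0,0,-0.05,1,0,0,0,0]' >/dev/null; python3 m.py
```

```text
9.0 jaw -2.5154 q6 2.142 [-0.402 -0.626 -0.001] [ 3.9 -3.2 -4.2] tau6 0.292 0.0086 [ 0.5868 -0.1375  0.0476]
9.25 jaw -2.614 q6 2.241 [-0.485 -0.632  0.472] [ 4.3 -2.4 -3.5] tau6 0.813 0.0087 [ 0.5867 -0.1375  0.0475]
9.5 jaw -2.7129 q6 2.34 [-0.458 -0.667  0.816] [ 4.2 -3.  -4.8] tau6 1.186 0.0095 [ 0.5867 -0.1375  0.0476]
```

```bash
python3 -m handwheel '[0,0,0,0,0,0,0,0,0,0,-0.3,0,0,0,0,-0.5,0,0,0,0,-0.5,0,0,0,0,-0.5,0,0,0,0,-0.5,0,0,0.04,0,-0.5,0,0,0.04,0,-0.5,0,0,0.04,0,-1,0,0,0.04,0.12,-1,0,0,0,0,-1,0,0,0,0]'; python3 m.py
python3 - <<'E'
from h import *
c=cam('wrist'); P=pts(c); Q=P[(P[...,2]>.055)&(P[...,2]<.08)&(abs(P[...,0]-.586)<.05)&(abs(P[...,1]+.137)<.05)]
r=cv2.minAreaRect((Q[:,:2]*1000).astype(np.float32)); print(r, np.radians(r[2]))
cv2.imwrite('pics/d.png',cv2.resize(c['frame'][140:340,180:460],(784,560),interpolation=3))
E
```

```text
time: 10.5
ee_pos: [0.5881, -0.1375, 0.2117]
ee_rot: [-0.348, 0.619, -0.347, -0.613]
ft_force: [-1.2, -0.7, -0.9]
gripper_width: 0.0863
10.5 jaw -2.5972 q6 2.224 [0.011 0.106 0.035] [-1.2 -0.7 -0.9] tau6 -0.085 0.0863 [ 0.5881 -0.1375  0.2117]
((586.824951171875, -137.13319396972656), (8.987513542175293, 39.63520431518555), 31.404067993164062) 0.548104385000881
```

View pics/d.png

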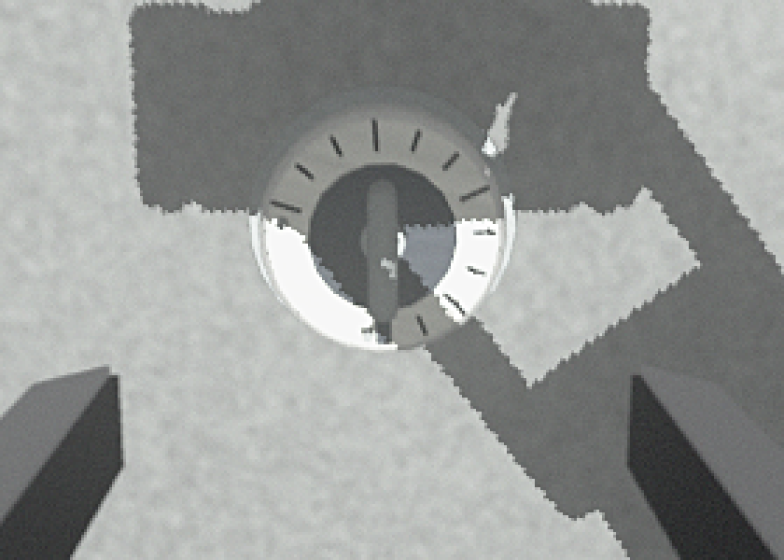

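```bash
python3 -m handwheel '[-1,0.0025,0.0156,0,0.1185,-1,0.0025,0.0156,0,0.1185,-1,0.0025,0.0156,0,0.1185,-1,0.0025,0.0156,0,0.1185,-1,0.0025,0.0156,0,0.1185,-1,0.0025,0.0156,0,0.1185,-1,0.0025,0.0156,0,0.1185,-1,0.0025,0.0156,0,0.1185,-1,0.0025,0.0156,0,0.1185,-1,0.0025,0.0156,0,0.1185]' >/dev/null
python3 -m handwheel '[-1,0.0025,0.0156,0,0.1185,-1,0.0025,0.0156,0,0.1185,-1,0.0025,0.0156,0,0.1185,-1,0.0025,0.0156,0,0.1185,-1,0.0025,0.0156,0,0.1185,-1,0.0025,0.0156,0,0.1185,-1,0.0025,0.0156,0,0.1185,-1,0.0025,0.0156,0,0.1185,-1,0.0025,0.0156,0,0.1185,-1,0.0025,0.0156,0,0.1185,-1,0,0,0,0,-1,0,0,0,0]' >/dev/null
python3 m.py
python3 - <<'E'
from h import *
c=cam('wrist'); cv2.imwrite('pics/e.png',c['frame']); np.savez('w1.npz',**c)
E
```

```text
12.38 jaw -0.2289 q6 0.368 [-0.087  0.06   0.002] [ 0.  -0.9 -0.1] tau6 -0.09 0.0936 [0.6342 0.1755 0.2045]
```

View pics/e.png

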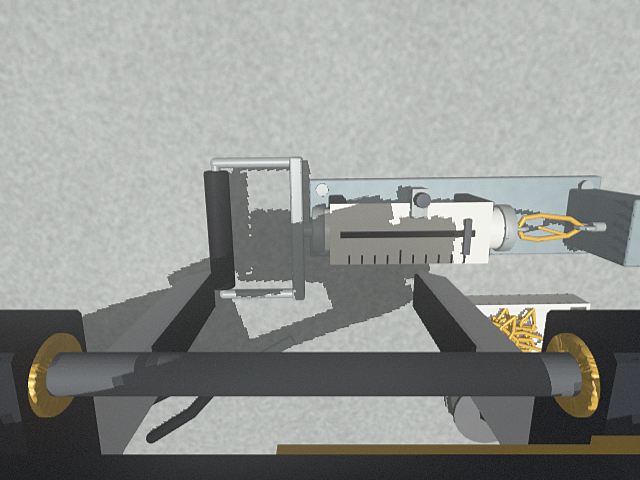

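Run:
```python
from h import *
c=dict(np.load('w1.npz')); P=pts(c); g=c['frame'].mean(2); H=P[...,2]
def blob(box,m):
    a,b,d,e=box; k=np.zeros_like(m); k[b:e,a:d]=m[b:e,a:d]
    n,l,s,ce=cv2.connectedComponentsWithStats(k.astype(np.uint8)); i=1+s[1:,4].argmax(); print(s[i],ce[i]); return l==i
a=np.radians(-13); 
m=blob((195,160,245,300),(g<70)&(H>.04)); q=P[m]; r=cv2.minAreaRect((q[:,:2]*1000).astype(np.float32)); print('bar',q.mean(0),r)
v,u=np.nonzero(m); rr=cv2.minAreaRect(np.array([ray(c,x,y,.066)[:2]*1000 for x,y in zip(u,v)],np.float32)); print('ray',rr)
# plate edge direction
w=P[(abs(H-.08)<.002)&(c['frame'].min(2)>120)]; w=w[(w[:,0]>.6)]; print('plate',len(w),cv2.minAreaRect((w[:,:2]*1000).astype(np.float32)))
m=blob((458,210,482,262),g<75); v,u=np.nonzero(m); p=ray(c,u.mean(),v.mean(),.0845); print('ptr',p,P[m].mean(0))
m=blob((410,190,432,212),(g<100)&(H>.09)); v,u=np.nonzero(m); s=ray(c,u.mean(),v.mean(),.097); print('screw',s,P[m].mean(0))
for a in (-12,-12.5,-13,-13.5):
    t=np.radians(a); e=np.array([np.cos(t),np.sin(t)]); print(a,'travel',e@(p-s)[:2])
hh=(H[185:215,405:440]*1000).round().astype(int); print(hh[::3,::2])
```

```text
[ 195  171   40  129 2100] [219.40714286 250.94      ]
bar [0.56385632 0.18380498 0.09289076] ((577.2093505859375, 211.2321319580078), (142.91708374023438, 64.26276397705078), 46.136695861816406)
ray ((556.7315673828125, 186.4355926513672), (109.67649841308594, 31.875886917114258), 68.97191619873047)
plate 8009 ((717.533447265625, 162.7611083984375), (59.762489318847656, 145.08148193359375), 77.84754943847656)
[473 231   2   6   8] [473.625 233.375]
ptr [0.75217353 0.14986621 0.0845    ] [0.75383842 0.14839005 0.07963911]
[414 193  10  14  37] [416.67567568 197.89189189]
screw [0.71192497 0.18859447 0.097     ] [0.71254839 0.18806235 0.09408805]
-12 travel 0.04742108512503076
-12.5 travel 0.047676832763761695
-13 travel 0.0479289496270893
-13.5 travel 0.048177416515338335
[[  8   9  11   9   8  11  10  10   8   9  10   8   9  10 383   9   9  11]
 [  9   8  78  83  86  85  85  86  86  86  86  87   9  10  10   9  11   9]
 [  9  71  78  84  87  87  86  86  87  86  86  86  11 383  10   8  10   8]
 [ 10  71  78  85  87  89  93  95  96  95  97  95  10   9  10   9   9   9]
 [ 10  73  78  83  87  93  96  96  96  96  96  97  97   9   9  10  11   9]
 [ 10  71  78  86  88  95  97  96  96  96  96  96  96  10  10   9  10  10]
 [ 79  79  79  85  85  93  96  97  97  98  97  96  97  79  79  79  79  79]
 [ 80  79  79  86  87  85  87  96  96  96  97  87  81  81  80  79  79  78]
 [ 79  77  79  87  87  88  86  86  87  88  85  86  79  80  81  79  79  79]
 [ 80  79  80  87  86  87  87  85  86  86  86  85  80  79  81  78  81  79]]
```

```bash
cat > t.py <<'E'
from h import *
def meas(c,cb,pb,bb=None):
    P=pts(c); H=P[...,2]
    def sel(box,lo,hi):
        m=np.zeros(H.shape,bool); a,b,d,e=box; m[b:e,a:d]=1; m&=(H>lo)&(H<hi); return m
    t=np.radians(-12.5); e=np.array([np.cos(t),np.sin(t)]); f=np.array([-e[1],e[0]])
    out={}
    for k,box,lo,hi in (('screw',cb,.092,.1),('collar',cb,.083,.0905),('ptr',pb,.0828,.09))+((('bar',bb,.055,.078),) if bb else ()):
        q=P[sel(box,lo,hi)]; s=q[:,:2]@e; w=q[:,:2]@f
        l,h=np.percentile(s,[2,98]); out[k]=(l+h)/2; print(k,len(q),'along mid %.4f mean %.4f len %.4f  across %.4f..%.4f z %.4f'%((l+h)/2,s.mean(),h-l,*np.percentile(w,[2,98]),q[:,2].mean()), cv2.minAreaRect((q[:,:2]*1000).astype(np.float32)))
    print('gap ptr-collar',out['ptr']-out['collar'],'ptr-screw',out['ptr']-out['screw'])
E
python3 - <<'E'
from t import *
c=dict(np.load('w1.npz')); meas(c,(404,180,440,222),(452,208,484,264),(200,165,232,262))
E
```

```text
screw 195 along mid 0.6587 mean 0.6584 len 0.0098  across 0.3319..0.3416 z 0.0960 ((715.8435668945312, 186.16934204101562), (10.337530136108398, 10.230137825012207), 31.114002227783203)
collar 338 along mid 0.6588 mean 0.6579 len 0.0120  across 0.3224..0.3441 z 0.0863 ((715.5296630859375, 182.62022399902344), (21.913707733154297, 12.678192138671875), 77.59290313720703)
ptr 243 along mid 0.6974 mean 0.6973 len 0.0052  across 0.2928..0.3202 z 0.0839 ((747.2183837890625, 148.55307006835938), (28.29755973815918, 5.525155544281006), 77.61568450927734)
bar 2288 along mid 0.5033 mean 0.5043 len 0.0179  across 0.2855..0.3597 z 0.0670 ((560.615234375, 205.9166717529297), (78.73754119873047, 21.8138370513916), 74.4738540649414)
gap ptr-collar 0.038542850795999284 ptr-screw 0.03866098074062596
```

```bash
python3 -m handwheel '[0,-0.0255,0.0061,0,0.011,0,-0.0255,0.0061,0,0,0,-0.0255,0.0062,0,0,0,0,0,-0.03,0,0,0,0,-0.03,0,0,0,0,-0.03,0,0,0,0,0,0,0,0,0,0,0,0,0,0,0,0]' 40; python3 m.py
python3 - <<'E'
from t import *
c=cam('wrist'); cv2.imwrite('pics/f.png',c['frame'])
E
```

```text
time: 13.18
ee_pos: [0.5603, 0.1932, 0.1187]
ee_rot: [0.443, 0.552, 0.442, -0.551]
ft_force: [1.2, -0.2, 0.7]
gripper_width: 0.047
13.18 jaw -0.218 q6 0.404 [-0.078  0.077 -0.006] [ 1.2 -0.2  0.7] tau6 0.005 0.047 [0.5603 0.1932 0.1187]
```

View pics/f.png

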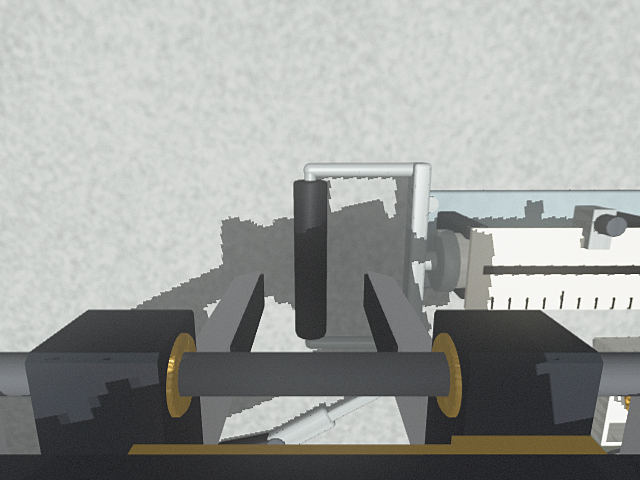

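```bash
python3 -m handwheel '[0,-0.001,0,-0.026,0,0,0,0,-0.026,0,0,0,0,-0.025,0,0,0,0,0,0,0,0,0,0,0,1,0,0,0,0,1,0,0,0,0,1,0,0,0,0,1,0,0,0,0,1,0,0,0,0,1,0,0,0,0,1,0,0,0,0]' 40; python3 m.py
python3 - <<'E'
from t import *
c=cam('wrist'); cv2.imwrite('pics/g.png',c['frame']); np.savez('w2.npz',**c)
E
```

```text
time: 14.23
ee_pos: [0.5583, 0.1942, 0.0418]
ee_rot: [0.443, 0.551, 0.443, -0.551]
ft_force: [-3.5, 0.2, 5.6]
gripper_width: 0.019
14.23 jaw -0.2156 q6 0.404 [0.026 0.696 0.004] [-3.5  0.2  5.6] tau6 -0.014 0.019 [0.5583 0.1942 0.0418]
```

View pics/g.png

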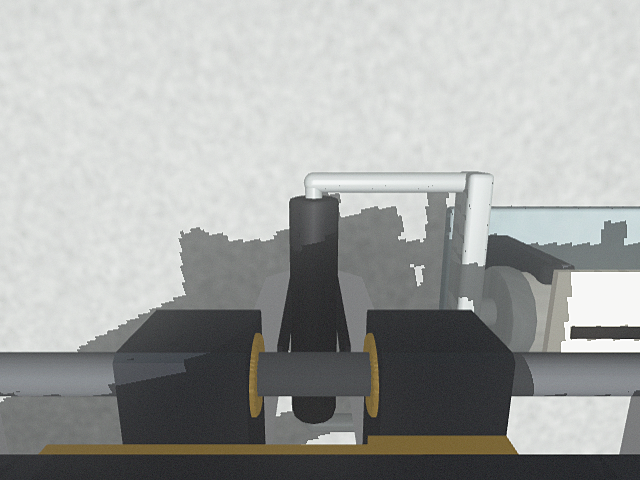

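```bash
python3 -m handwheel '[1,-0.0049,0.0011,0,0,1,-0.0049,0.0011,0,0,1,-0.0049,0.0011,0,0,1,-0.0049,0.0011,0,0,1,-0.0049,0.0011,0,0,1,-0.0049,0.0011,0,0,1,0,0,0,0,1,0,0,0,0]' 40; python3 m.py
python3 - <<'E'
from t import *
for n in ('scene','side'):
    c=cam(n); P=pts(c); H=P[...,2]; e=np.array([.9763,-.2164]); f=np.array([.2164,.9763])
    s=P[...,:2]@e; w=P[...,:2]@f
    k=(s>.58)&(s<.75)&(w>.27)&(w<.36)&(H>.07); v,u=np.nonzero(k); print(n,u.min(),u.max(),v.min(),v.max())
    a,b=u.min()-15,v.min()-15
    np.savez('v_%s.npz'%n,**c); cv2.imwrite('pics/h_%s.png'%n,cv2.resize(c['frame'][b:b+75,a:a+100],(400,300),interpolation=2)); print('crop',a,b)
a=[cv2.imread('pics/h_%s.png'%n) for n in('scene','side')]; cv2.imwrite('pics/h.png',np.hstack(a))
E
```

```text
time: 14.95
ee_pos: [0.5314, 0.2002, 0.0418]
ee_rot: [0.445, 0.553, 0.442, -0.549]
ft_force: [5.9, -2.2, 0.8]
gripper_width: 0.0187
14.95 jaw -0.2164 q6 0.425 [-0.468 -0.847  0.001] [ 5.9 -2.2  0.8] tau6 0.013 0.0187 [0.5314 0.2002 0.0418]
scene 402 432 265 318
crop 387 250
side 203 265 272 305
crop 188 257
```

View pics/h.png

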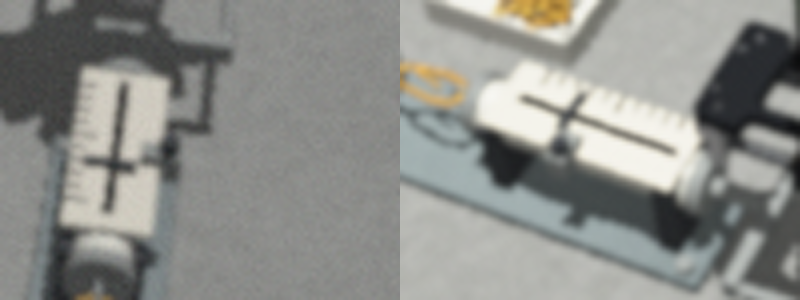

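```bash
cat > v.py <<'E'
from t import *
def vis(c):
    # along coordinate by casting rays of dark pointer pixels and screw pixels to their planes; camera offset is common
    e=np.array([.9763,-.2164]); f=np.array([.2164,.9763]); v,u=np.mgrid[0:480,0:640]
    d=np.stack([(u-c['cx'])/c['fx'],(v-c['cy'])/c['fy'],np.ones(u.shape)],-1)@c['R']; o=-c['R'].T@c['t']
    P=o+d*((.0845-o[2])/d[...,2])[...,None]; g=c['frame'].mean(2); s=P[...,:2]@e; w=P[...,:2]@f
    H=pts(c)[...,2]; k=(s>.6)&(s<.73)&(w>.28)&(w<.345); 
    col=k&(H>.089)&(H<.11); Pc=o+d*((.096-o[2])/d[...,2])[...,None]
    print('screw',col.sum(),(Pc[...,:2]@e)[col].mean().round(4),(Pc[...,:2]@f)[col].mean().round(4))
    # pointer: dark profile over band across, away from slot & collar
    for lo,hi in ((.294,.302),(.311,.317)):
        m=k&(w>lo)&(w<hi)&(abs(s-.67)<.035); b=np.arange(.638,.702,.002); pr=[g[m&(abs(s-x)<.0015)].mean() if (m&(abs(s-x)<.0015)).any() else np.nan for x in b]
        pr=np.array(pr); i=np.nanargmin(pr); base=np.nanmedian(pr); ww=np.clip(base-20-pr,0,None); ww[np.isnan(ww)]=0; ww[abs(np.arange(len(b))-i)>3]=0; print('ptr band',lo,'min',b[i].round(4),'cent',(ww@b/ww.sum()).round(4),pr[i].round(),base.round())
E
python3 - <<'E'
from v import *
for n in ('scene','side'): print(n); vis(dict(np.load('v_%s.npz'%n)))
E
```

```text
scene
screw 25 0.6643 0.336
ptr band 0.294 min 0.674 cent 0.6739 90.0 198.0
ptr band 0.311 min 0.674 cent 0.675 77.0 185.0
side
screw 29 0.656 0.3364
ptr band 0.294 min 0.668 cent 0.6689 130.0 237.0
ptr band 0.311 min 0.668 cent 0.669 100.0 190.0
```

```bash
python3 -m handwheel '[1,-0.0036,0.0008,0,0,1,-0.0036,0.0008,0,0,1,-0.0036,0.0008,0,0,1,0,0,0,0,1,0,0,0,0]' 40; python3 m.py
python3 - <<'E'
from v import *
for n in ('scene','side'): c=cam(n); np.savez('v_%s.npz'%n,**c); print(n); vis(c)
E
```

```text
time: 15.47
ee_pos: [0.5213, 0.2024, 0.0418]
ee_rot: [0.445, 0.553, 0.441, -0.549]
ft_force: [7.0, -2.8, 0.1]
gripper_width: 0.0191
15.47 jaw -0.2168 q6 0.434 [-0.51  -1.06   0.025] [ 7.  -2.8  0.1] tau6 0.02 0.0191 [0.5213 0.2024 0.0418]
scene
screw 26 0.6646 0.3361
ptr band 0.294 min 0.664 cent 0.6639 86.0 198.0
ptr band 0.311 min 0.664 cent 0.6636 80.0 184.0
side
screw 27 0.6562 0.3361
ptr band 0.294 min 0.658 cent 0.6583 130.0 238.0
ptr band 0.311 min 0.658 cent 0.6592 97.0 187.0
```

```bash
python3 -m handwheel '[1,-0.0008,0.0002,0,0,1,0,0,0,0,1,0,0,0,0]' 40; python3 m.py
python3 - <<'E'
from v import *
a=[]
for n,(x,y) in (('scene',(387,250)),('side',(188,257))): c=cam(n); print(n); vis(c); a.append(cv2.resize(c['frame'][y:y+75,x:x+100],(400,300),interpolation=2))
c=cam('wrist'); a.append(cv2.resize(c['frame'],(400,300))); a.append(cv2.resize(cam('scene')['frame'][150:390,180:500],(400,300)))
cv2.imwrite('pics/i.png',np.vstack([np.hstack(a[:2]),np.hstack(a[2:])]))
E
```

```text
time: 15.82
ee_pos: [0.5209, 0.2025, 0.0418]
ee_rot: [0.445, 0.553, 0.441, -0.549]
ft_force: [7.7, -1.9, 0.2]
gripper_width: 0.0189
15.82 jaw -0.2171 q6 0.434 [-0.518 -1.154  0.018] [ 7.7 -1.9  0.2] tau6 0.006 0.0189 [0.5209 0.2025 0.0418]
scene
screw 26 0.6649 0.3364
ptr band 0.294 min 0.664 cent 0.6636 84.0 198.0
ptr band 0.311 min 0.664 cent 0.6634 80.0 185.0
side
screw 26 0.6563 0.3371
ptr band 0.294 min 0.658 cent 0.6578 124.0 237.0
ptr band 0.311 min 0.658 cent 0.6584 87.0 187.0
```

View pics/i.png

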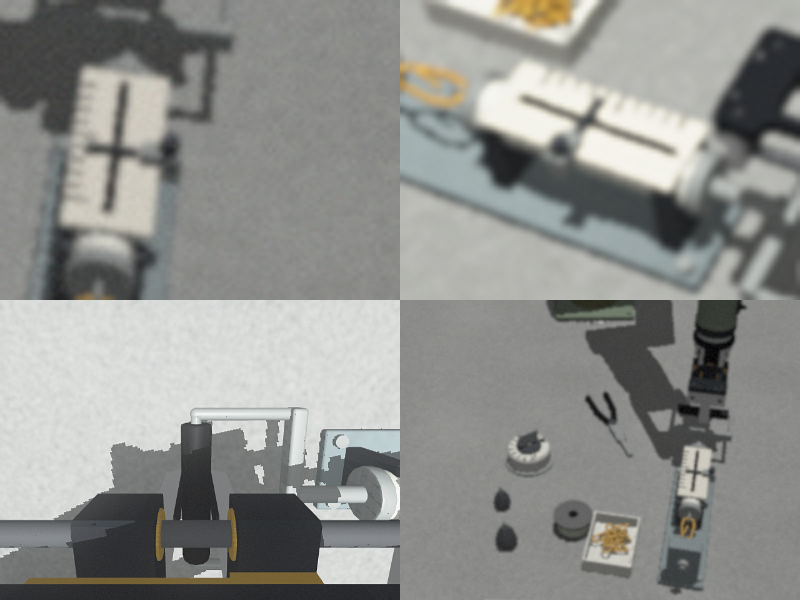

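```bash
python3 -m handwheel '[1,0,0,0,0,1,0,0,0,0,1,0,0,0,0]' 40 >/dev/null; python3 m.py; python3 -c "
from station import env
print(env.close_job())"
```

```text
16.27 jaw -0.2171 q6 0.434 [-0.499 -1.126  0.027] [ 7.1 -2.5  0.1] tau6 0.007 0.019 [0.5209 0.2025 0.0418]
the job is handed in; nothing more can be done
None
```

The timer is fully wound, and the handle was drawn out and held at the collar when I handed the job in at 16.3 s. I never let go of it.

- **Timer:** I wound the key clockwise 3.77 rad in total, over two grips, with the tester still slack. The key then hit its stop: wrist torque rose from about 0 to 0.8 N m. The wrist camera showed the wing at that end angle afterwards.
- **Tester:** I gripped the bar (19 mm opening, 40 N grip) and drew it out 38.3 mm, measured at the tool. The collar was measured at 38.5 mm. The arm was holding about 7.5 N steadily at the end.
- **Disagreement:** in the last check, the two fixed cameras differed slightly. The scene camera put the pointer 1.4 mm past the collar and the side camera 1.8 mm short of it. That averages 0.2 mm short and is within the roughly 2 mm calibration error. In the last close-up pictures the pointer looked level with the collar.
- **Surroundings:** the collar's measured position did not change. In the last pictures the tray, spool, sinkers and pliers looked undisturbed. The bowl and reel were outside that view, and the arm did not go near them.

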